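# Shut the griddle-counter cupboard and throw its over-centre lever latch

### The job

Shut the small cupboard on the griddle counter and lock it: push its sliding door fully closed by the yellow pull, then flip the red latch lever on its top over past centre, towards the back of the cupboard, so that it snaps into its locked position and shoots the bolt through the door's keeper. Only push with the fingertips or the outside of the fingers: do not grip the pull or the lever. Leave the lid, colander, bowl, spoon and cups where they are.

Things in the scene. Friction and masses are not known exactly. Their poses are not given: they have to be found in the camera images.
- cupboard: Fixed wooden counter-top cupboard, 220 deep (x) x 520 wide (y) x 200 high; origin on the counter, its top at z = 200 mm. Its front looks along its own -x (roughly towards the robot); its +y points roughly to the robot's left. Grey plastic runners along the front edge end 118 mm in front of the origin (x = -118). The spoon lies on its top near the back.
- cup_door (a joint): White sliding door in the front runners: metres open. 0 = fully shut against its jamb at the cupboard's -y end, up to 0.20; it opens towards the cupboard's +y and is shut by pushing it towards -y, straight along the cupboard's y axis. About 0.7 kg; sliding friction about 2 N; it stays where it is left. If the latch is thrown first, its bolt stops the door from shutting.
- pull_near: The +y half of the yellow upright fin pull on the door: the face to push to shut the door. Origin at the centre of that face (which looks along +y of the cupboard); the face is 36 mm (x, standing out from the door) by 96 mm (z). The whole fin is 14 mm thick in y; its top edge is 48 mm above this origin and 15 mm below the cupboard's top. Axes parallel to the cupboard's. It moves with the door.
- pull_far: The other, -y half of the same pull; origin at the centre of its -y face. 139 mm from the middle of the fin towards -y a steel fork, the keeper, stands up from the door to 42 mm above the cupboard's top; with the door shut the bolt enters its slot.
- latch_lever (a joint): Latch lever on the cupboard's top, at the -y end: angle, rad. 0 = unlocked, leaning 0.5 rad from upright to the cupboard's front (-x); 0.5 = upright, dead centre; 1.0 = locked, leaning 0.5 rad to the back (+x). A spring drives it to the nearer end: about 8 N at the grip starts it off an end, falling to nothing at centre. It reaches 80 mm from its pivot.
- lever_pivot (a point): Fixed point on the lever's pivot axis, midway across the lever; the axis runs along the cupboard's y. It lies 45 mm above the cupboard's top, 60 mm in front of the cupboard's origin (-x) and 224 mm to its -y side. The latch's steel body around it stands 56 mm above the cupboard's top.
- grip_front: Front half of the red lever grip: the face to push. Origin at the centre of its front face, 54 mm up the lever from the pivot and 8 mm in front of the lever's centre line; its z axis runs up along the lever, its x axis across it (backwards). The grip is 52 mm long (26 mm either side of this origin), 24 mm wide (y), 16 mm thick with both halves.
- grip_back: Rear half of the same grip; origin at the centre of its rear face.
- glass_lid: Round glass pot lid, 201 mm across, 64 mm high with its black knob, on the counter; origin under its centre.
- colander: Orange plastic colander, 186 mm across (228 mm over its two ears), 95 mm high, on the counter; origin under its centre.
- steel_bowl: Stainless bowl, 196 mm across, 75 mm high, on the counter; origin under its centre.
- wooden_spoon: Wooden spoon, 262 mm long, 10 mm high, lying on the cupboard's top near the back; its x axis runs along it, origin under its middle.
- white_cup: White ceramic cup with a handle, 80 mm across, 85 mm high, on the counter; origin under its centre.
- blue_cup: Blue ceramic cup, same size; origin under its centre.

How it is judged:
On the way, in this order (a step that is already met when the one before it is completed fails the run):
1. the door is pushed fully shut while the lever is still unlocked (value of joint cup_door below 0.006 m and value of joint latch_lever below 0.35 rad), for 0.1 s.
2. the lever is past centre and against its locked stop (value of joint latch_lever above 0.92 rad), for 0.2 s.
At the end, for the whole second after the job is handed in: The door is shut to within 6 mm and the lever rests at its locked end (joint above 0.92 rad), not moving (value of joint cup_door below 0.006 m and value of joint latch_lever above 0.92 rad and velocity of joint latch_lever between -0.1 and 0.1 rad/s); the robot touches nothing.
It fails at once if the lever grip is pinched (both its front and rear halves pressed by the fingers) (contact force between the fingers and grip_front above 1.5 N and contact force between the fingers and grip_back above 1.5 N).
It fails at once if the door pull is pinched (both its sides pressed by the fingers) (contact force between the fingers and pull_near above 1.5 N and contact force between the fingers and pull_far above 1.5 N).
It fails at once if the lid, colander, bowl, spoon or a cup is moved by more than 20 mm (distance of any of glass_lid, colander, steel_bowl, wooden_spoon, white_cup, blue_cup from where it was at the start of the episode above 0.02 m).
It also fails if it takes over 48 s, if anything falls off the work surface, if the arm or the gripper's body presses on something with over 40 N, if the wrist force passes 120 N, or if a joint passes its speed limit or range.

### The arm

A 6-joint arm with a two-finger parallel gripper is mounted at the origin on the work surface. World frame = base frame: x ahead of the robot, y to its left, z up, the work surface at z = 0. Lengths are in m, angles in rad, forces in N, time in s.
With the tool pointing down it reaches from about 0.275 to 0.75 m from the base axis. Payload 10.2 kg.
Tool frame: the origin (TCP) lies at the very end of the fingers, on their centre line; the grasp point (between the pads) lies 19 mm behind it; y points along the fingers, z is the direction in which the jaws open and shut, and the axes are right-handed (so a half turn about y gives the same grasp; the last joint's range is limited). The gripper opens to 88 mm and grips with 3 to 60 N. Pads are 18 mm wide; open, the fingers measure 123 mm over their backs; the gripper's body (75 mm by 187 mm) begins 45 mm behind the grasp point.
Start: joints at [-1.414, 0.313, 1.498, -0, 1.331, -0.223], TCP at [0.195, -0.488, 0.239] pointing down, gripper open.
Joint ranges: [-2.94, 2.94], [-0.97, 2.17], [0.19, 2.56], [-1.23, 4.37], [0.02, 3.11], [-2.88, 2.88]. Speed limits (rad/s): [2.39, 2.39, 3.01, 3.14, 3.14, 3.14].

### API

Orientations are given as [roll, pitch, yaw] about the fixed x, y, z axes, in that order (R = Rz(yaw) Ry(pitch) Rx(roll)).
In Python, from bench import sensors, cams, ticket gives the robot as it stands.
- The arm moves only by the shell command python3 -m inch 'ROWS' [OPENING] [FORCE]. ROWS is text: rows parted by semicolons, each of 4 numbers parted by spaces: the shift along the tool's x, y, z in m, then the turn about the tool's y in rad. In form: x y z twist; .... A call has exactly 5 rows; each row shifts and turns the pose as measured when the row begins, along the tool's axes as they then stand; what a row does not reach is not made up. A row lasts 1/10 s, in which the tool goes at most 50 mm and 8.59 degrees, less where a joint would pass 70% of its speed; a pose out of reach is approached as far as the arm can. A call is refused whole if a number of a shift passes 0.05 or a number of a turn 0.15, either way. A call with a gripper value outside its range is refused whole. OPENING is the finger opening in m, from 0 to 0.0881, set as the call begins (- or left out, the last holds). The fingers move at their own pace and stop on an object; FORCE is the grip in N (left out, the last holds). Time passes only in rows, so rows that do not move let the fingers close, or fill a call up. It gives the time, the measured TCP pose, the force and the opening at its end, in the units of the state.
- sensors.sense(): the state, without advancing time (a new reading comes with each control period).
- cams.grab_frame(name): name is "scene" or "top" or "wrist"; returns a dict with "frame" (400x640x3 uint8, red, green, blue), "fx", "fy", "cx", "cy" (pixels), "dist_coeffs" ([k1, k2, p1, p2, k3] as OpenCV has them; the pictures are not rectified), "T" (4x4, takes a point from camera to world coordinates). Camera axes: x right, y down, z forward; pixel columns grow to the right and rows downward; lengths in m; the calibration is good to about 2 mm. A picture is of the moment at which its call begins. There is no depth.
- ticket.hand_in(): hands the job in, once; it reports no verdict.
The state is a dict: "clock": time; "qpos": joint angles; "qd": joint speeds; "tau": joint torques, N m; "position": TCP position; "orientation": TCP orientation; "contact_force": force on the tool from outside, world axes, zero at the start; "moment": the same for the moment, N m; "grip_width": finger opening in m.
Only numpy, scipy, OpenCV 4.12 (cv2) and the standard library are available. Lean on these libraries where they do the work, as an engineer would, in place of code of your own. Each camera call takes 0.05 s, during which the arm holds its last target.

## Working session

There is one attempt and no reset: what is moved stays moved. The work goes in short steps, Python scripts to look and compute and a shell command to move; the robot and the scene stay as the last step left them, time stands still between calls to the robot, and variables do not carry over. Pictures are saved under pics/ and viewed, and the job is handed in when it is done.

```bash
mkdir -p pics; ls; python3 - <<'E'
from bench import sensors,cams
import cv2,numpy as np
s=sensors.sense()
for k in s: print(k,np.round(s[k],4))
for n in ("scene","top","wrist"):
    d=cams.grab_frame(n); cv2.imwrite(f"pics/{n}0.png",d["frame"][:,:,::-1])
    print(n,d["fx"],d["fy"],d["cx"],d["cy"],d["dist_coeffs"]); print(np.round(d["T"],4).tolist())
E
```

```text
pics
clock 0.0
qpos [-1.4144  0.3134  1.4984 -0.      1.331  -0.2234]
qd [-0.001   0.0014  0.0008  0.0003  0.0014  0.0018]
tau [-6.00000e-04 -4.02216e+01 -2.52265e+01  6.94000e-02  3.53000e-02
 -1.00000e-04]
position [ 0.1946 -0.4874  0.2382]
orientation [-1.5720e+00  3.0000e-04 -2.7618e+00]
contact_force [0.2664 0.1924 0.3213]
moment [0.0057 0.0071 0.0286]
grip_width 0.0879
scene 421.0879147710052 421.0879147710052 319.69142617795734 191.3877248299433 [0.02734067 0.         0.         0.         0.        ]
[[-0.7553, 0.4566, -0.4701, 1.1261], [0.6552, 0.539, -0.5292, 0.6793], [0.0117, -0.7078, -0.7064, 1.1268], [0.0, 0.0, 0.0, 1.0]]
top 433.5182982193256 433.5182982193256 316.9722739250302 206.036747709954 [-0.07835959  0.          0.          0.          0.        ]
[[0.0077, -0.9873, 0.1587, 0.2947], [-0.9999, -0.0096, -0.0111, -0.0031], [0.0125, -0.1586, -0.9873, 1.4678], [0.0, 0.0, 0.0, 1.0]]
wrist 320.09293804601674 320.09293804601674 321.24382839438084 198.78505252039253 [-0.06282742  0.          0.          0.          0.        ]
[[0.3713, -0.8805, -0.2947, 0.2705], [-0.9285, -0.353, -0.1151, -0.4572], [-0.0027, 0.3163, -0.9486, 0.3838], [0.0, 0.0, 0.0, 1.0]]
```

View pics/scene0.png

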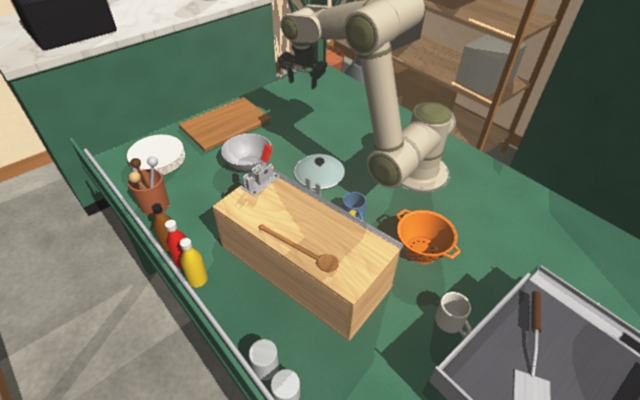

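View pics/top0.png

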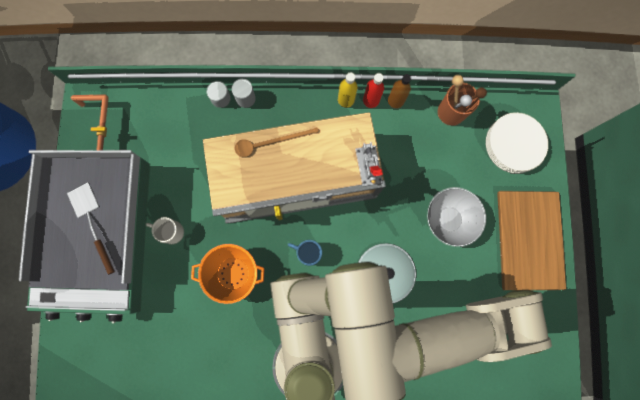

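View pics/wrist0.png

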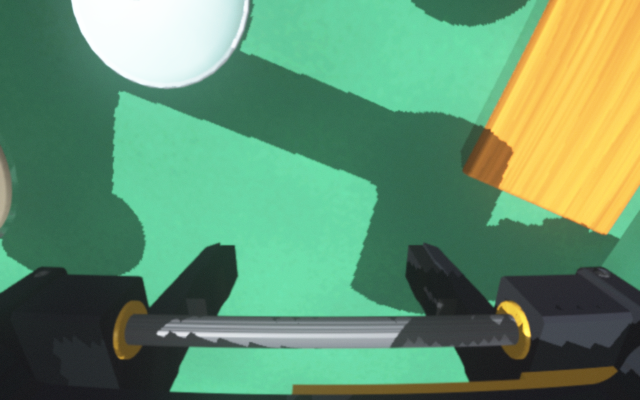

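The scene view shows the cupboard with the spoon, the lever at its far end, and the blue cup and lid in front. In the top view the cupboard's top corners are at about (205,139), (373,115), (383,187) and (212,213), the yellow pull at (278,212) and the red lever at (376,170). I'll enlarge these areas.

```bash
python3 - <<'E'
import cv2
a=cv2.imread("pics/top0.png")
cv2.imwrite("pics/topA.png",cv2.resize(a[105:225,195:395],None,fx=4,fy=4,interpolation=cv2.INTER_CUBIC))
cv2.imwrite("pics/topB.png",cv2.resize(a[190:310,190:420],None,fx=3.4,fy=3.4,interpolation=cv2.INTER_CUBIC))
b=cv2.imread("pics/scene0.png")
cv2.imwrite("pics/sceneA.png",cv2.resize(b[130:280,210:410],None,fx=4,fy=4,interpolation=cv2.INTER_CUBIC))
E
```

```text
(no output)
```

View pics/topA.png

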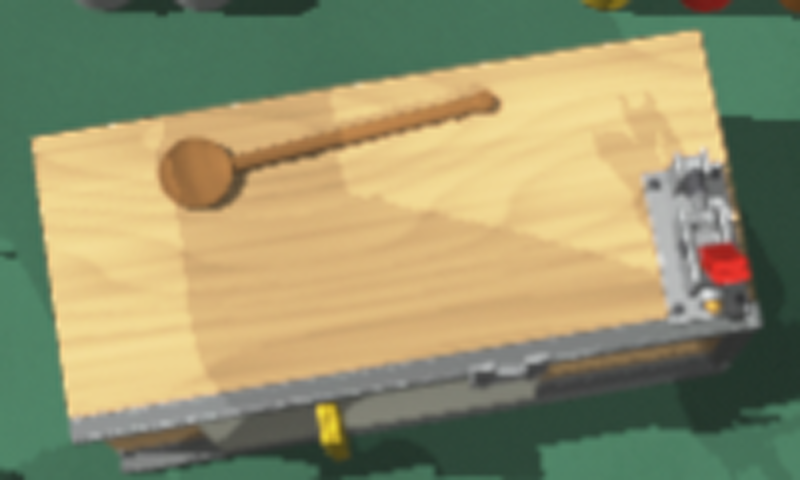

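View pics/topB.png

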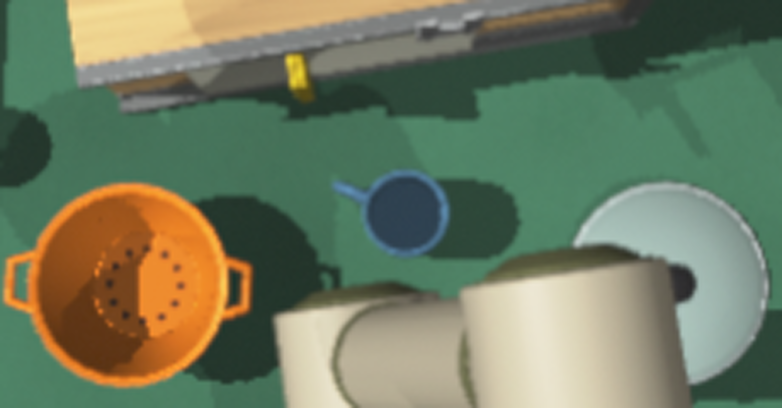

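View pics/sceneA.png

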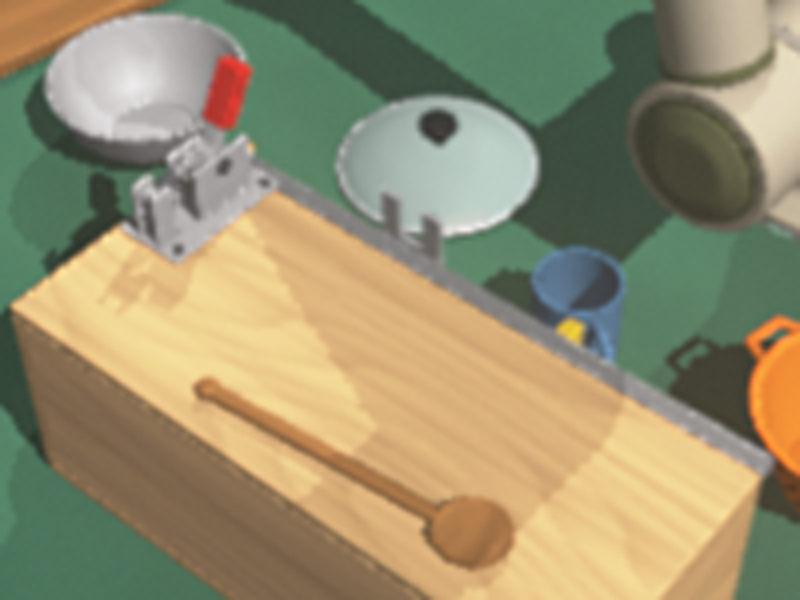

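```bash
cat > h.py <<'E'
import numpy as np,cv2,pickle
from scipy.optimize import least_squares
def grab(n,fn=None):
    from bench import cams
    d=cams.grab_frame(n)
    if fn: cv2.imwrite("pics/"+fn,d["frame"][:,:,::-1])
    pickle.dump(d,open(f"cal_{n}.pkl","wb")); return d
def proj(d,P):
    P=np.atleast_2d(np.asarray(P,float)); Ti=np.linalg.inv(d["T"])
    K=np.array([[d["fx"],0,d["cx"]],[0,d["fy"],d["cy"]],[0,0,1]])
    r,_=cv2.Rodrigues(Ti[:3,:3])
    return cv2.projectPoints(P.reshape(-1,1,3),r,Ti[:3,3],K,np.array(d["dist_coeffs"],float))[0].reshape(-1,2)
def onplane(d,uv,z):
    K=np.array([[d["fx"],0,d["cx"]],[0,d["fy"],d["cy"]],[0,0,1]])
    u=cv2.undistortPoints(np.array(uv,float).reshape(-1,1,2),K,np.array(d["dist_coeffs"],float)).reshape(-1,2)
    r=np.c_[u,np.ones(len(u))]@d["T"][:3,:3].T; o=d["T"][:3,3]
    return o+r*((z-o[2])/r[:,2])[:,None]
def c2w(p,P):
    P=np.atleast_2d(np.asarray(P,float));c,s=np.cos(p[2]),np.sin(p[2])
    return np.c_[p[0]+c*P[:,0]-s*P[:,1],p[1]+s*P[:,0]+c*P[:,1],P[:,2]]
def w2c(p,P):
    P=np.atleast_2d(np.asarray(P,float));c,s=np.cos(p[2]),np.sin(p[2]);dx,dy=P[:,0]-p[0],P[:,1]-p[1]
    return np.c_[c*dx+s*dy,-s*dx+c*dy,P[:,2]]
E
python3 - <<'E'
from h import *
t=grab("top");s=grab("scene")
M=[[.11,.26,.2],[.11,-.26,.2],[-.118,.26,.2],[-.118,-.26,.2]]
U=np.array([[203,139.5],[369.5,113],[213,215],[385,186.2]])
S=[[.11,-.26,.2],[-.118,.26,.2]]; V=np.array([[213.75,206.25],[403,245.5]])
f=lambda p:np.r_[(proj(t,c2w(p,M))-U).ravel(),(proj(s,c2w(p,S))-V).ravel()]
r=least_squares(f,[.55,.1,.1]);p=r.x
print(p,np.round(r.fun.reshape(-1,2),1)); np.save("cup.npy",p)
# pull top z=.185: edges
print("pull top in cup", np.round(w2c(p,onplane(t,[[195+315/4,105+405/4],[195+343/4,105+403/4],[195+330/4,105+405/4]],.185)),4))
print("pull bot tip", np.round(w2c(p,onplane(t,[[195+350/4,105+458/4],[195+325/4,105+457/4]],.089)),4))
print("pull scene", np.round(w2c(p,onplane(s,[[210+572/4,130+332/4]],.185)),4))
print("keeper top scene", np.round(w2c(p,onplane(s,[[210+390/4,130+195/4],[210+430/4,130+217/4]],.242)),4))
print("keeper top", np.round(w2c(p,onplane(t,[[195+480/4,105+375/4],[195+540/4,105+362/4]],.242)),4))
pv=[-.06,-.224,.245]
for a in (-.5,):
  g=[[-.06+np.sin(a)*L,-.224,.245+np.cos(a)*L] for L in (28e-3,54e-3,80e-3)]
  print("grip top/scene",np.round(proj(t,c2w(p,g)),1).tolist(),np.round(proj(s,c2w(p,g)),1).tolist(),c2w(p,g))
for n,uv,z in (("lid",[190+672/3.4,190+285/3.4],.02),("cup",[190+405/3.4,190+213/3.4],.085),("cuphandle",[190+335/3.4,190+185/3.4],.06),("col",[190+130/3.4,190+285/3.4],.095),("bowl",[457,217],.075)):
  q=onplane(t,[uv],z); print(n,np.round(q,3),np.round(w2c(p,q),3))
E
```

```text
[0.63458905 0.05770009 0.18014737] [[-0.5  1.4]
 [ 0.4  0.5]
 [-0.8 -1.1]
 [-0.5 -1.4]
 [-0.1 -1.6]
 [-0.3 -0.4]]
pull top in cup [[-0.1237  0.0777  0.185 ]
 [-0.1257  0.0568  0.185 ]
 [-0.1256  0.0666  0.185 ]]
pull bot tip [[-0.1543  0.0625  0.089 ]
 [-0.1501  0.0821  0.089 ]]
pull scene [[-0.1399  0.0769  0.185 ]]
keeper top scene [[-0.1221 -0.0864  0.242 ]
 [-0.1227 -0.0475  0.242 ]]
keeper top [[-0.1321 -0.0458  0.242 ]
 [-0.13   -0.0899  0.242 ]]
grip top/scene [[373.1, 166.7], [375.1, 168.9], [377.2, 171.3]] [[263.2, 161.2], [265.4, 153.5], [267.7, 145.7]] [[ 0.60248843 -0.17583068  0.26957231]
 [ 0.59022509 -0.17806411  0.29238946]
 [ 0.57796174 -0.18029753  0.3152066 ]]
lid [[ 0.302 -0.256  0.02 ]] [[-0.384 -0.249  0.02 ]]
cup [[0.367 0.005 0.085]] [[-0.273 -0.004  0.085]]
cuphandle [[0.394 0.072 0.06 ]] [[-0.234  0.058  0.06 ]]
col [[0.297 0.258 0.095]] [[-0.296  0.258  0.095]]
bowl [[ 0.487 -0.479  0.075]] [[-0.242 -0.501  0.075]]
```

```bash
cat >> h.py <<'E'
def plan(tc=None,tw=None):
    "remaining shift in tool axes to cup-frame target; and state"
    from bench import sensors
    from scipy.spatial.transform import Rotation as Ro
    s=sensors.sense();p=np.load("cup.npy");P=np.array(s["position"]);R=Ro.from_euler("xyz",s["orientation"]).as_matrix()
    print("t",round(s["clock"],2),"P",P.round(4),"cup",w2c(p,P)[0].round(4),"ori",np.round(s["orientation"],3),"F",np.round(s["contact_force"],1),"w",round(s["grip_width"],4),"q",np.round(s["qpos"],2))
    yaw=s["orientation"][2]; e=(p[2]-np.pi-yaw+np.pi)%(2*np.pi)-np.pi
    print("twist needed (tool y):",round(-e,4))
    if tc is not None: print("tool shift now:",(R.T@(c2w(p,tc)[0]-P)).round(4))
E
python3 -m inch '0 -0.02 0 0.1; 0 -0.02 0 0.1; 0 -0.02 0 0; 0 -0.02 0 0; 0 -0.01 0 0' 0 20; python3 -c "
from h import *; plan([-.140,.135,.33])"
```

```text
clock: 0.75
position: [0.1945, -0.4867, 0.3294]
orientation: [-1.577, 0.0, -2.97]
contact_force: [-0.4, 0.5, -0.2]
grip_width: 0.0503
t 0.75 P [ 0.1945 -0.4867  0.3294] cup [-0.5305 -0.4567  0.3294] ori [-1.577  0.    -2.97 ] F [-0.4  0.5 -0.2] w 0.0503 q [-1.41  0.27  1.32 -0.    1.56 -0.01]
twist needed (tool y): -0.0089
tool shift now: [-0.3853  0.0031 -0.5952]
```

```bash
python3 -m inch '-0.026 0 -0.039 0; -0.026 0 -0.039 0; -0.026 0 -0.039 0; -0.026 0 -0.039 0; -0.026 0 -0.039 0'; python3 -m inch '-0.026 0 -0.039 0; -0.026 0 -0.039 0; -0.026 0 -0.039 0; -0.026 0 -0.039 0; -0.026 0 -0.039 0';  python3 -c "
from h import *; plan([-.140,.135,.33])"
```

```text
clock: 1.25
position: [0.2899, -0.269, 0.3282]
orientation: [-1.579, -0.001, -2.978]
contact_force: [0.7, -0.5, 1.0]
grip_width: 0.01
clock: 1.75
position: [0.3876, -0.0457, 0.3287]
orientation: [-1.58, -0.0, -2.98]
contact_force: [0.8, -0.7, -0.4]
grip_width: 0.0008
t 1.75 P [ 0.3876 -0.0457  0.3287] cup [-0.2615 -0.0574  0.3287] ori [-1.58 -0.   -2.98] F [ 0.8 -0.7 -0.4] w 0.0008 q [-0.42 -0.05  1.68  0.01  1.52  0.98]
twist needed (tool y): -0.0185
tool shift now: [-0.1179  0.0004 -0.1947]
```

```bash
python3 -m inch '-0.022 0 -0.039 -0.018; -0.022 0 -0.039 0; -0.022 0 -0.039 0; -0.022 0 -0.039 0; -0.022 0 -0.039 0'; python3 - <<'E'
from h import *
plan([-.140,.135,.33])
grab("top","top1.png");grab("scene","scene1.png");grab("wrist","wrist1.png")
a=cv2.imread("pics/top1.png");cv2.imwrite("pics/top1c.png",cv2.resize(a[100:260,190:390],None,fx=3.75,fy=3.75,interpolation=cv2.INTER_CUBIC))
E
```

```text
clock: 2.25
position: [0.4623, 0.1763, 0.3288]
orientation: [-1.58, -0.002, -2.959]
contact_force: [0.6, -1.4, 0.2]
grip_width: 0.0006
t 2.25 P [0.4623 0.1763 0.3288] cup [-0.1482  0.1475  0.3288] ori [-1.580e+00 -2.000e-03 -2.959e+00] F [ 0.6 -1.4  0.2] w 0.0006 q [0.12 0.2  1.42 0.01 1.53 1.51]
twist needed (tool y): 0.002
tool shift now: [-0.0082 -0.0013  0.0125]
```

View pics/top1c.png

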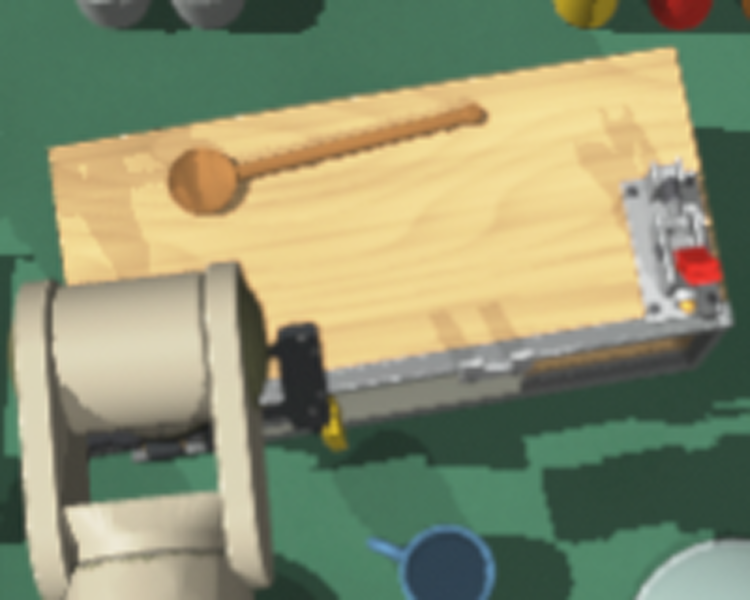

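View pics/wrist1.png

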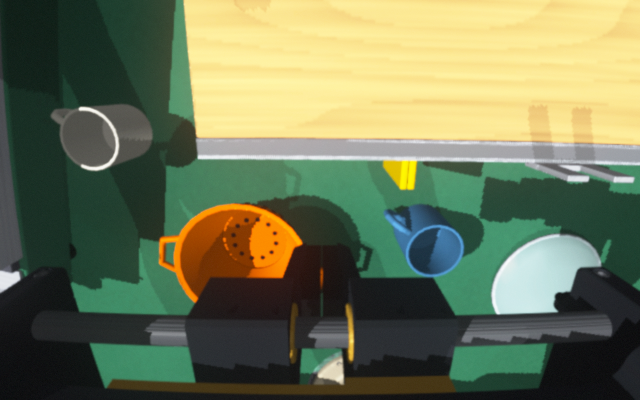

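View pics/scene1.png

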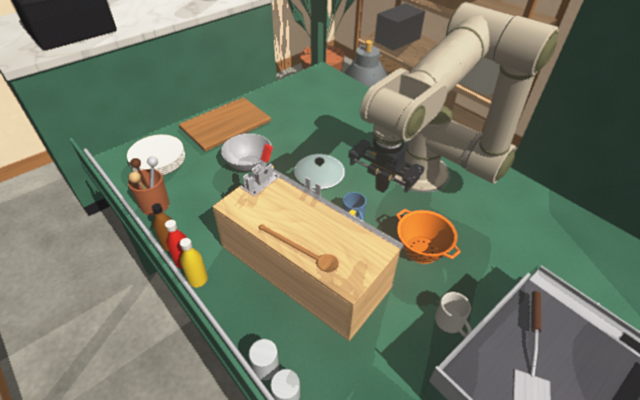

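```bash
python3 - <<'E'
from h import *
a=cv2.imread("pics/wrist1.png");cv2.imwrite("pics/wrist1c.png",cv2.resize(a[130:210,360:460],None,fx=7,fy=7,interpolation=cv2.INTER_CUBIC))
E
```

```text
(no output)
```

View pics/wrist1c.png

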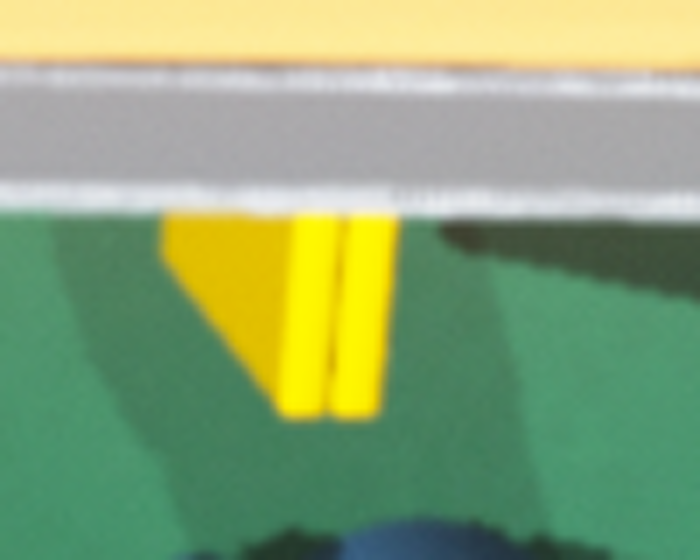

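The wrist crop shows the fin's top with its outer corners at about (399.7,189.7) and (414.6,189.7). The runner's front edge is at v≈159.

```bash
python3 - <<'E'
from h import *
p=np.load("cup.npy");d=pickle.load(open("cal_wrist.pkl","rb"))
print(w2c(p,onplane(d,[[399.7,189.7],[414.6,189.7]],.185)).round(4))
print("runner",w2c(p,onplane(d,[[385,158.5],[420,159],[240,158],[600,162],[197,158]],.2)).round(4))
plan([-.143,.130,.16])
E
```

```text
[[-0.153   0.077   0.185 ]
 [-0.1529  0.0629  0.185 ]]
runner [[-0.1204  0.0959  0.2   ]
 [-0.1205  0.0654  0.2   ]
 [-0.1212  0.2217  0.2   ]
 [-0.1198 -0.1013  0.2   ]
 [-0.1213  0.2599  0.2   ]]
t 2.4 P [0.4621 0.1759 0.3281] cup [-0.1485  0.1472  0.3281] ori [-1.58  -0.003 -2.956] F [-0.1  0.6  0.1] w 0.0002 q [0.12 0.2  1.42 0.01 1.53 1.51]
twist needed (tool y): 0.0054
tool shift now: [-0.0059  0.1679  0.0187]
```

```bash
python3 -m inch '-0.003 0.035 0.004 0.005; -0.003 0.035 0.004 0; 0 0.035 0.004 0; 0 0.035 0.004 0; 0 0.035 0.004 0';  python3 - <<'E'
from h import *
plan([-.142,.0945,.15])
grab("wrist","wrist2.png")
E
```

```text
clock: 2.9
position: [0.4723, 0.1536, 0.1512]
orientation: [-1.578, 0.006, -2.964]
contact_force: [1.0, 0.5, 0.3]
grip_width: 0.0003
t 2.9 P [0.4723 0.1536 0.1512] cup [-0.1425  0.1234  0.1512] ori [-1.578  0.006 -2.964] F [1.  0.5 0.3] w 0.0003 q [0.07 0.34 1.71 0.01 1.09 1.46]
twist needed (tool y): -0.0029
tool shift now: [-0.0005  0.001   0.0289]
```

View pics/wrist2.png

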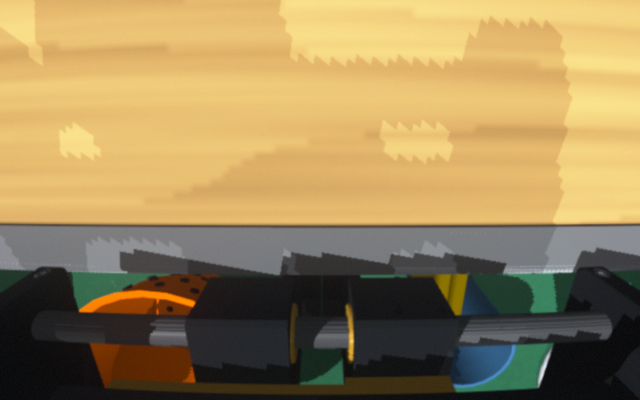

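Aligned, with clearance. Now pushing the door with the outside of the closed fingers.

```bash
python3 -m inch '0 0 0.008 0; 0 0 0.008 0; 0 0 0.008 0; 0 0 0.008 0; 0 0 0.008 0'; python3 -m inch '0 0 0.012 0; 0 0 0.012 0; 0 0 0.012 0; 0 0 0.012 0; 0 0 0.012 0'; python3 -c "
from h import *; plan([-.142,-.0625,.15])"
```

```text
clock: 3.45
position: [0.478, 0.1089, 0.1498]
orientation: [-1.578, 0.001, -2.967]
contact_force: [-0.9, 2.4, -2.6]
grip_width: 0.0004
clock: 3.95
position: [0.4896, 0.0451, 0.1502]
orientation: [-1.579, 0.003, -2.967]
contact_force: [1.0, 2.5, -1.1]
grip_width: 0.0004
t 3.95 P [0.4896 0.0451 0.1502] cup [-0.1449  0.0136  0.1502] ori [-1.579  0.003 -2.967] F [ 1.   2.5 -1.1] w 0.0004 q [-0.15  0.33  1.72  0.01  1.09  1.24]
twist needed (tool y): -0.0051
tool shift now: [-0.0033 -0.0004  0.0761]
```

```bash
python3 -m inch '-0.001 0 0.012 -0.005; -0.001 0 0.012 0; -0.001 0 0.012 0; -0.001 0 0.008 0; 0 0 0.005 0'; python3 -c "
from h import *; plan([-.142,-.0625,.15])
grab('scene','scene2.png');a=cv2.imread('pics/scene2.png')
cv2.imwrite('pics/scene2c.png',cv2.resize(a[130:250,210:370],None,fx=5,fy=5,interpolation=cv2.INTER_CUBIC))"
```

```text
clock: 4.45
position: [0.5024, -0.0081, 0.1498]
orientation: [-1.579, 0.0, -2.963]
contact_force: [-2.2, 3.2, 0.7]
grip_width: 0.0007
t 4.45 P [ 0.5024 -0.0081  0.1498] cup [-0.1418 -0.0411  0.1498] ori [-1.579  0.    -2.963] F [-2.2  3.2  0.7] w 0.0007 q [-0.25  0.36  1.69  0.01  1.1   1.14]
twist needed (tool y): -0.0018
tool shift now: [ 0.0002 -0.0004  0.0214]
```

View pics/scene2c.png

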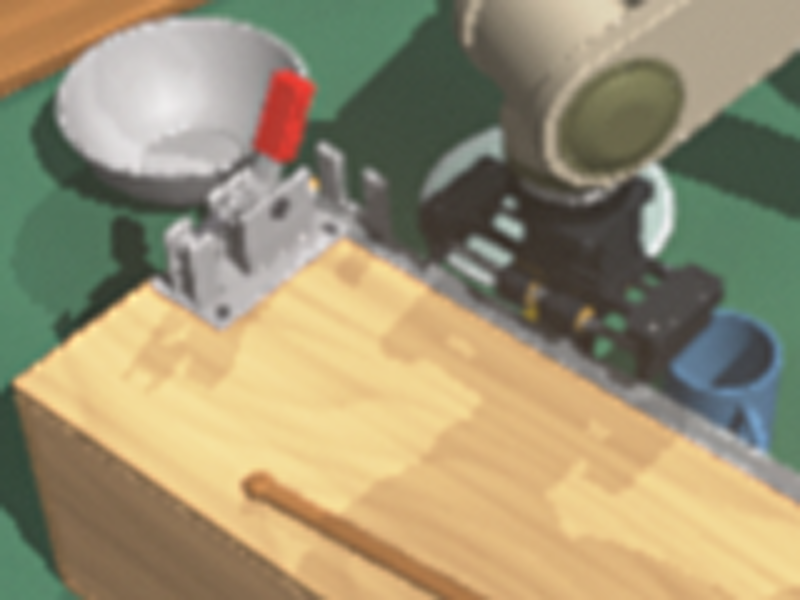

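The keeper fork is at about (350,180) in the crop and is nearing the latch. The arm is clear, so I'll go on slowly.

```bash
python3 -m inch '0 0 0.005 0; 0 0 0.004 0; 0 0 0.004 0; 0 0 0.004 0; 0 0 0.004 0'; python3 -c "
from h import *; plan([-.142,-.0625,.15])"
```

```text
clock: 5.0
position: [0.5064, -0.0292, 0.1498]
orientation: [-1.58, 0.0, -2.962]
contact_force: [-5.0, 29.4, 8.2]
grip_width: 0.0005
t 5.0 P [ 0.5064 -0.0292  0.1498] cup [-0.1417 -0.0625  0.1498] ori [-1.58   0.    -2.962] F [-5.  29.4  8.2] w 0.0005 q [-0.29  0.37  1.67  0.01  1.11  1.09]
twist needed (tool y): -0.0009
tool shift now: [ 0.0003 -0.0002 -0.    ]
```

```bash
python3 -m inch '0 0 0.002 0; 0 0 0.001 0; 0 0 0.001 0; 0 0 0 0; 0 0 0 0'; python3 -c "
from h import *; plan([-.142,-.0625,.15])
grab('scene','scene3.png');a=cv2.imread('pics/scene3.png')
cv2.imwrite('pics/scene3c.png',cv2.resize(a[130:230,230:340],None,fx=6,fy=6,interpolation=cv2.INTER_CUBIC))"
```

```text
clock: 5.5
position: [0.5063, -0.0282, 0.1501]
orientation: [-1.591, 0.0, -2.961]
contact_force: [-0.8, 1.1, -0.0]
grip_width: 0.0004
t 5.5 P [ 0.5063 -0.0282  0.1501] cup [-0.1416 -0.0616  0.1501] ori [-1.591  0.    -2.961] F [-0.8  1.1 -0. ] w 0.0004 q [-0.3   0.37  1.67  0.02  1.11  1.08]
twist needed (tool y): 0.0008
tool shift now: [0.0004 0.     0.0009]
```

View pics/scene3c.png

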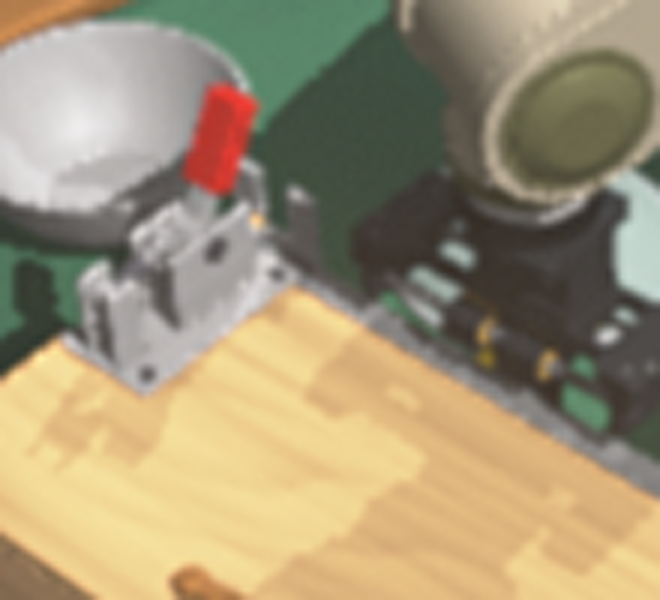

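```bash
python3 -m inch '0.003 0 -0.010 0; 0.003 0 -0.015 0; 0.003 -0.030 0 0; 0.003 -0.035 0 0; 0.003 -0.035 0 0'; python3 -m inch '0.003 -0.035 0 0; 0.003 -0.030 0 0; 0 0 0 0; 0 0 0 0; 0 0 0 0'; python3 - <<'E'
from h import *
plan([-.150,-.224,.30])
for n in ("top","scene","wrist"): grab(n,n+"4.png")
a=cv2.imread('pics/top4.png');cv2.imwrite('pics/top4c.png',cv2.resize(a[100:240,280:400],None,fx=4.2,fy=4.2,interpolation=cv2.INTER_CUBIC))
E
```

```text
clock: 6.05
position: [0.4839, -0.0046, 0.2496]
orientation: [-1.593, -0.007, -2.96]
contact_force: [0.1, 0.0, 0.1]
grip_width: 0.0005
clock: 6.55
position: [0.4773, -0.0035, 0.3208]
orientation: [-1.589, 0.0, -2.958]
contact_force: [-0.8, 0.6, -0.6]
grip_width: 0.0007
t 6.55 P [ 0.4773 -0.0035  0.3208] cup [-0.1657 -0.032   0.3208] ori [-1.589  0.    -2.958] F [-0.8  0.6 -0.6] w 0.0007 q [-0.26  0.16  1.48  0.02  1.51  1.12]
twist needed (tool y): 0.0034
tool shift now: [-0.015   0.0173  0.1924]
```

View pics/top4c.png

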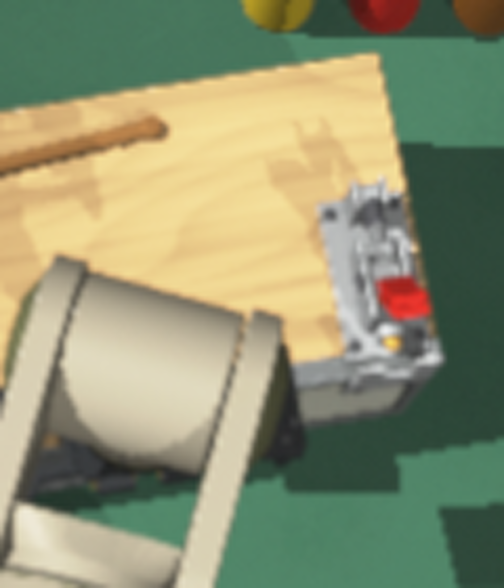

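View pics/wrist4.png

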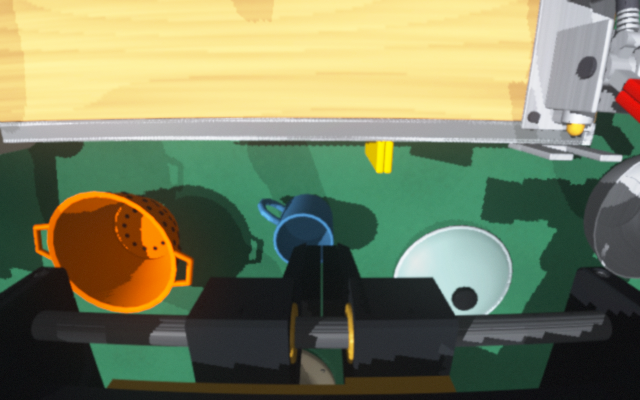

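The top view shows the door filling the opening up to the right jamb. In the wrist view the pull's top outer corners are at about (378,173) and (392,172), and the keeper prongs stand on either side of the bolt tip at (577,130).

```bash
python3 - <<'E'
from h import *
p=np.load("cup.npy");d=pickle.load(open("cal_wrist.pkl","rb"))
print("pull",w2c(p,onplane(d,[[378,173],[391.5,172]],.185)).round(4))
print("keeper",w2c(p,onplane(d,[[572,157.5],[620,158]],.242)).round(4))
print("bolt tip",w2c(p,onplane(d,[[577,130]],.235)).round(4))
a=cv2.imread("pics/wrist4.png");cv2.imwrite("pics/wrist4c.png",cv2.resize(a[60:200,500:640],None,fx=4.2,fy=4.2,interpolation=cv2.INTER_CUBIC))
E
```

```text
pull [[-0.153  -0.0804  0.185 ]
 [-0.1519 -0.0925  0.185 ]]
keeper [[-0.1254 -0.2123  0.242 ]
 [-0.1248 -0.251   0.242 ]]
bolt tip [[-0.1063 -0.217   0.235 ]]
```

View pics/wrist4c.png

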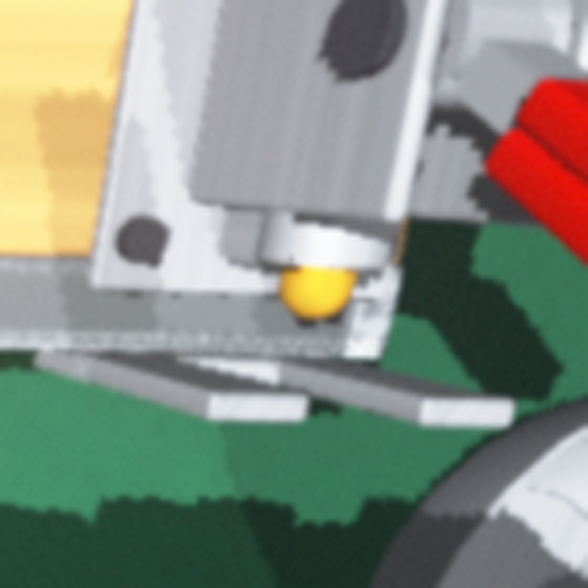

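The keeper slot's middle is at y≈-0.224, on the bolt axis, so the door is shut. Next I move in front of the lever.

```bash
python3 -m inch '-0.001 0 0.038 0.003; -0.001 0 0.038 0; -0.001 0 0.038 0; -0.001 0 0.038 0; -0.001 0 0.036 0'; python3 - <<'E'
from h import *
plan([-.150,-.224,.278])
for n in ("top","scene","wrist"): grab(n,n+"5.png")
a=cv2.imread('pics/scene5.png');cv2.imwrite('pics/scene5c.png',cv2.resize(a[90:230,210:350],None,fx=4.2,fy=4.2,interpolation=cv2.INTER_CUBIC))
E
```

```text
clock: 7.2
position: [0.5169, -0.1901, 0.3136]
orientation: [-1.593, -0.004, -2.955]
contact_force: [0.8, 1.2, 0.6]
grip_width: 0.0004
t 7.2 P [ 0.5169 -0.1901  0.3136] cup [-0.1602 -0.2227  0.3136] ori [-1.593 -0.004 -2.955] F [0.8 1.2 0.6] w 0.0004 q [-0.57  0.34  1.27  0.01  1.55  0.81]
twist needed (tool y): 0.0067
tool shift now: [-0.0104  0.0355  0.0022]
```

View pics/scene5c.png

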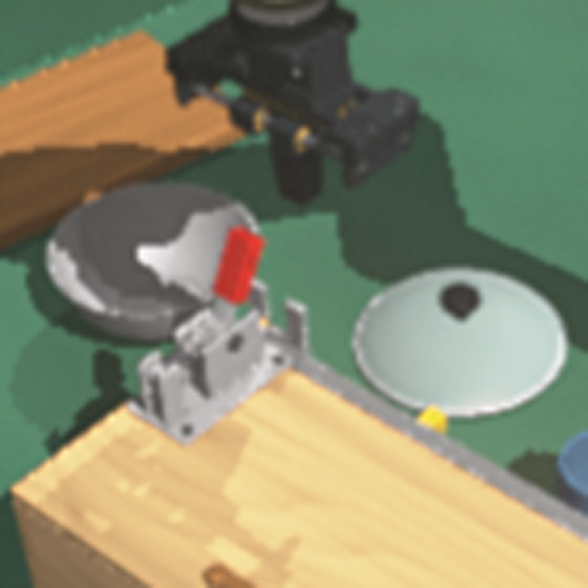

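View pics/wrist5.png

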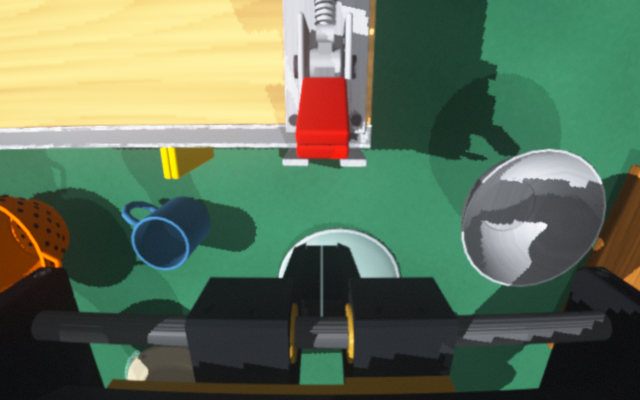

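The fingers sit directly in front of the red grip: both are at column ≈322 in the wrist view, with the grip at v 80–157. I'll go down to z≈0.28 and push.

```bash
python3 -m inch '0 0.012 0 0.006; 0 0.012 0.001 0; -0.004 0.010 0.001 0; -0.004 0 0 0; -0.004 0 0 0'; python3 -m inch '-0.008 0 0 0; -0.008 0 0 0; -0.008 0 0 0; -0.008 0 0 0; -0.008 0 0 0'; python3 -c "
from h import *; plan([-.066,-.224,.278])
grab('scene','scene6.png');a=cv2.imread('pics/scene6.png')
cv2.imwrite('pics/scene6c.png',cv2.resize(a[90:230,210:350],None,fx=4.2,fy=4.2,interpolation=cv2.INTER_CUBIC))"
```

```text
clock: 7.85
position: [0.5287, -0.1853, 0.2746]
orientation: [-1.596, -0.007, -2.96]
contact_force: [-0.0, 0.0, 0.1]
grip_width: 0.0006
clock: 8.35
position: [0.5703, -0.178, 0.2777]
orientation: [-1.592, -0.009, -2.961]
contact_force: [-8.6, -0.7, 6.9]
grip_width: 0.0005
t 8.35 P [ 0.5703 -0.178   0.2777] cup [-0.1055 -0.2204  0.2777] ori [-1.592 -0.009 -2.961] F [-8.6 -0.7  6.9] w 0.0005 q [-0.5   0.47  1.18  0.01  1.52  0.89]
twist needed (tool y): 0.0007
tool shift now: [-0.0395 -0.0008  0.0036]
```

View pics/scene6c.png

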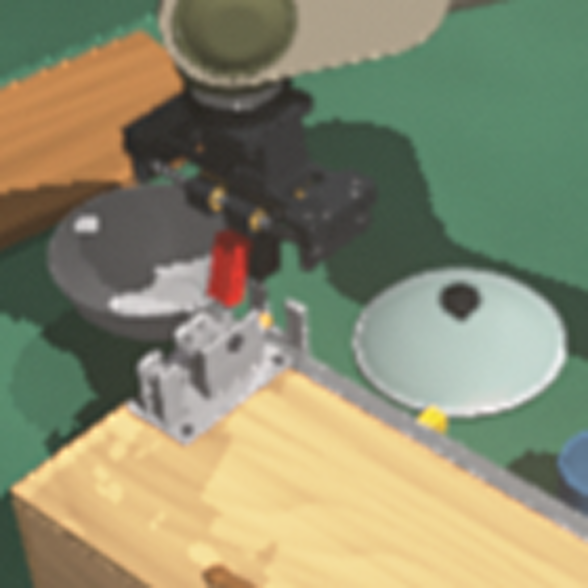

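The lever has moved off its end and the contact is on the front face only. I continue past centre.

```bash
python3 -m inch '-0.008 0 0.001 0; -0.008 0 0.001 0; -0.008 0 0.001 0; -0.006 0 0 0; -0.005 0 0 0'; python3 -c "
from h import *; plan([-.066,-.224,.278])
grab('scene','scene7.png');a=cv2.imread('pics/scene7.png')
cv2.imwrite('pics/scene7c.png',cv2.resize(a[90:230,210:350],None,fx=4.2,fy=4.2,interpolation=cv2.INTER_CUBIC))"
```

```text
clock: 8.9
position: [0.609, -0.174, 0.2791]
orientation: [-1.591, -0.008, -2.961]
contact_force: [0.2, 0.1, 0.2]
grip_width: 0.0005
t 8.9 P [ 0.609  -0.174   0.2791] cup [-0.0667 -0.2234  0.2791] ori [-1.591 -0.008 -2.961] F [0.2 0.1 0.2] w 0.0005 q [-0.47  0.55  1.04  0.01  1.57  0.92]
twist needed (tool y): 0.0009
tool shift now: [-0.0007  0.0011  0.0006]
```

View pics/scene7c.png

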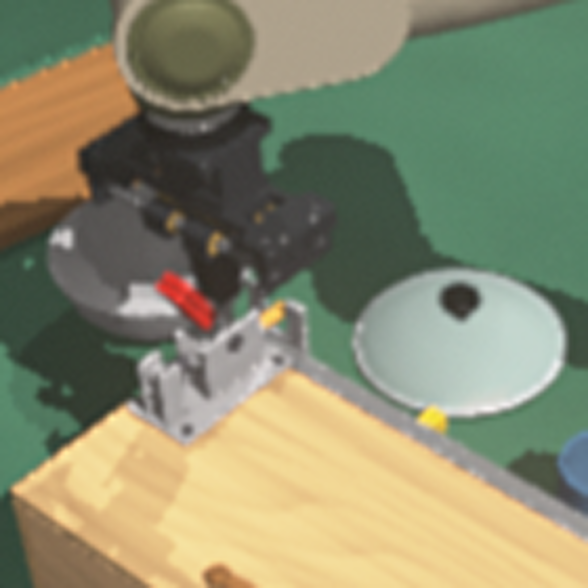

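The lever has snapped to the back, with the grip at about (187,300), and the gold bolt tip now stands through the keeper at (275,315). I'll back off and rise clear.

```bash
python3 -m inch '0.012 0 0 0; 0.020 0 0 0; 0.025 0 0 0; 0.025 -0.005 0 0; 0.015 -0.015 0 0'; python3 -m inch '0.005 -0.02 0 0; 0 -0.02 0 0; 0 -0.01 0 0; 0 0 0 0; 0 0 0 0'; python3 - <<'E'
from h import *
plan()
for n in ("top","scene","wrist"): grab(n,n+"8.png")
a=cv2.imread('pics/scene8.png');cv2.imwrite('pics/scene8c.png',cv2.resize(a[90:290,210:410],None,fx=3,fy=3,interpolation=cv2.INTER_CUBIC))
p=np.load("cup.npy");d=pickle.load(open("cal_scene.pkl","rb"))
for a in (.4,.5):print(a,proj(d,c2w(p,[[-.06+np.sin(a)*L,-.224,.245+np.cos(a)*L] for L in (.028,.08)])).round(1).tolist())
E
```

```text
clock: 9.45
position: [0.5122, -0.191, 0.2968]
orientation: [-1.594, -0.011, -2.958]
contact_force: [0.5, -0.9, -0.3]
grip_width: 0.0005
clock: 9.95
position: [0.5064, -0.1934, 0.3502]
orientation: [-1.592, -0.01, -2.96]
contact_force: [-0.2, -0.2, -0.1]
grip_width: 0.0007
t 9.95 P [ 0.5064 -0.1934  0.3502] cup [-0.1711 -0.2241  0.3502] ori [-1.592 -0.01  -2.96 ] F [-0.2 -0.2 -0.1] w 0.0007 q [-0.59  0.31  1.21  0.01  1.64  0.8 ]
twist needed (tool y): 0.0018
0.4 [[257.6, 164.9], [251.2, 156.2]]
0.5 [[257.1, 165.7], [249.6, 158.4]]
```

View pics/scene8c.png

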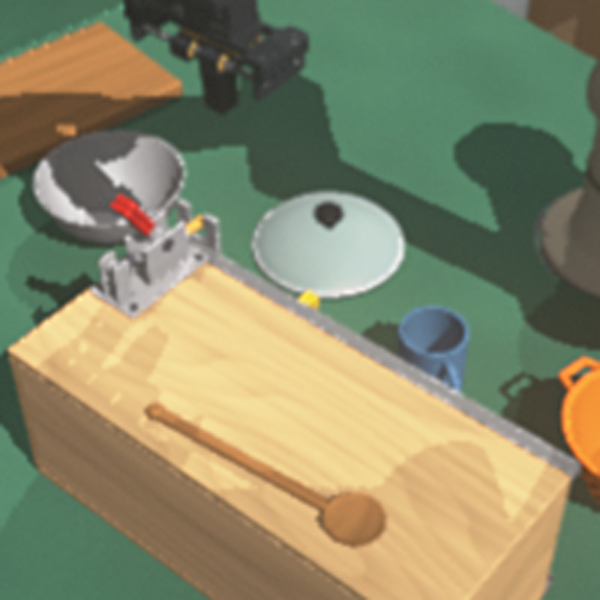

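View pics/wrist8.png

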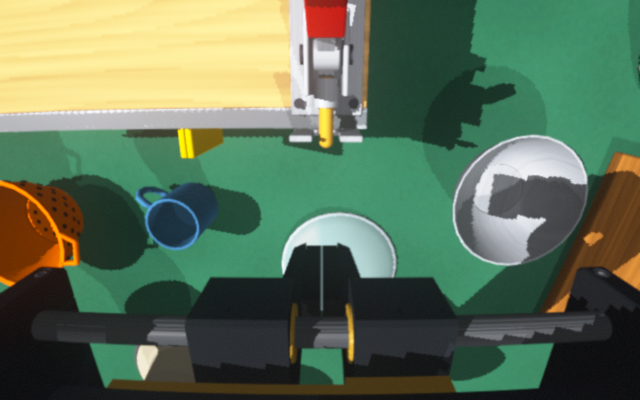

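View pics/top8.png

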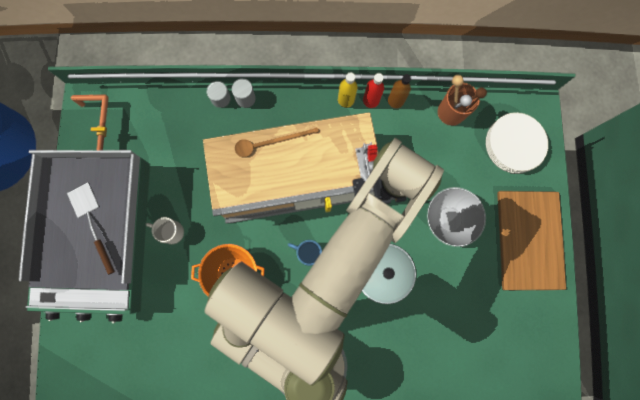

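```bash
python3 - <<'E'
from h import *
a=cv2.imread("pics/wrist8.png");cv2.imwrite("pics/wrist8c.png",cv2.resize(a[90:170,160:370],None,fx=3.8,fy=3.8,interpolation=cv2.INTER_CUBIC))
E
```

```text
(no output)
```

View pics/wrist8c.png

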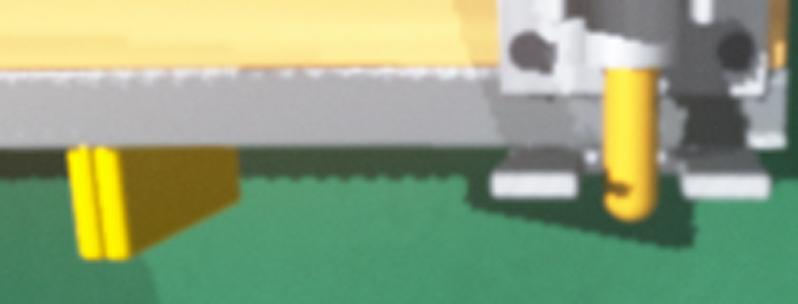

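The bolt, centred at crop column 629, lies midway between the keeper prongs (inner edges 578 and 682, middle 630). The door is therefore within about 1 mm of shut.

```bash
python3 -c "
from bench import ticket; print(ticket.hand_in())"
```

```text
the job is handed in; nothing more can be done
None
```

The cupboard is shut and locked, and I handed the job in at about 10 s of the 48 s. The hand-in reported no verdict.

**What I did:**
- **Door:** I pushed it shut with the outside of the closed fingers on the pull's +y face. The contact force rose to about 29 N when it met the jamb.
- **Lever:** I pushed the front of the red grip with the fingertips, past centre, until it snapped to the back. I then backed the tool clear.

**Last checks:**
- **Lever:** its tip in the scene picture matches the locked angle to within about 1 px.
- **Door and bolt:** the gold bolt stands through the keeper, centred in its slot to about 1 mm.
- **Robot:** the wrist force reads about 0 and the gripper is well clear.
- **Other items:** by eye, the lid, colander, bowl, spoon and cups stand where they were at the start. I did not measure them.

No check failed or disagreed. The cupboard fit left up to about 1.6 px of error, and the tool tilted by about 0.02 rad during the job. Neither had any visible effect.

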